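Check the arrester gap with the flat gauge

TASK

Take the flat-bladed gap gauge, the one with the flat rectangular handle, out of the wooden tool stand and, holding it blade down, lower its blade into the gap between the two brass horns of the lightning arrester (do not drop it in) until its stop plate rests on both horns. Leave it standing there upright, blade fully in and roughly centred along the horns, and leave the round pin gauge and the nut driver in their places in the stand.

Things in the scene. Friction and masses are not known exactly. Their poses are not given: they have to be found in the camera images.
- gauge: Flat gauge in the stand, blade down. Steel blade 6 (x) x 30 (y) mm, z -50 to 0; stop plate 56 x 40 mm, z 0 to 5; black handle 16 (x) x 30 (y) mm, z 5 to 60: grip across x. Origin: mid underside of stop plate; z up. Starts 60 mm up, plate on the stand's 12 mm top board, blade through a slot; lift 55 mm to clear it, 125 mm to pass over its neighbours. 3 places 75 mm apart in a row along its y.
- arrester_gap (a point): Mid-mouth of the gap of a fixed arrester: two flared brass horns on a white base; level with their flat tops, 80 mm up. x across the gap, y along the horns (46 mm, ends open), z up. 36 mm wide at the mouth, 12 mm from 22 mm down to the base 62 mm down. Tops reach x = +-33 mm. Blade goes in with gauge x along this x, either way round; fully home, the gauge's origin is here.
- pin_gauge: Bystander in another place of the stand: round pin gauge, 44 mm round stop disc, round black handle 20 mm across, 55 mm tall above the stand. Origin: centre of the disc's underside; z up.
- nut_driver: Bystander in the remaining place of the stand: stubby nut driver, fat round grey handle 30 mm across, 60 mm tall above the stand, on a round 42 mm steel collar. Origin: centre of the collar's underside; z up.
Things that resemble listed ones, but are neither listed nor needed, are in the scene too. Leave any green or purple look-alike of the gauge alone.

How it is judged:
By the outcome, as a careful person would: the job done as asked, in the order asked, and still so for the second after the job is handed in, with the robot touching nothing.
It also fails if it takes over 45 s, if anything falls off the work surface, if the arm or the gripper's body presses on something with over 40 N, if the wrist force passes 120 N, or if a joint passes its speed limit or range.

ROBOT

A 6-joint arm with a two-finger parallel gripper is mounted at the origin on the work surface. World frame = base frame: x ahead of the robot, y to its left, z up, the work surface at z = 0. Lengths are in m, angles in degrees, forces in N, time in s.
With the tool pointing down it reaches from about 0.35 to 0.875 m from the base axis. Payload 4.2 kg.
Tool frame: the origin (TCP) lies at the very end of the fingers, on their centre line; the grasp point (between the pads) lies 19 mm behind it (r.grip_point_offset is the distance from the TCP to the grasp point, in m); z points along the fingers, y is the line along which they close (so a half turn about z gives the same grasp; the last joint's range is limited). The gripper opens to 87 mm and grips with 3 to 60 N. Pads are 19 mm wide; open, the fingers measure 117 mm over their backs; the gripper's body (75 mm by 190 mm) begins 51 mm behind the grasp point.
Start: joints at [79.446, 22.042, 0.453, 0, -68.411, -14.817], TCP at [0.268, 0.565, 0.188] pointing down, gripper open.
Joint ranges: [-179.83, 179.83], [-69.29, 118.12], [-61.27, 80.66], [-181.25, 117.63], [-171.15, -9.14], [-177.46, 177.46]. Speed limits (degrees/s): [159.86, 159.86, 180, 180, 180, 180].

INTERFACE

Orientations are given as a 3x3 rotation matrix whose columns are the frame's x, y, z axes.
In Python, from station import r, cams gives the robot as it stands. The module is installed in compiled form; this text tells all that it offers.
- The arm moves only by the shell command python3 -m handwheel 'ROWS'. ROWS is JSON, a list that holds one entry, the list of rows, each a list of 7 numbers: the turn, a rotation vector about the tool's x, y, z in units of 6 degrees (1.0 is 6 degrees), then the shift along the tool's x, y, z in m, then the finger opening in m, from 0 to 0.087. In form: [[[ax, ay, az, x, y, z, jaw], ...]]. A call has 1 to 12 rows; each row shifts and turns the commanded pose from where the row before left it, along the tool's axes as they then stand; what a row does not reach is not made up. A row lasts 1/10 s, in which the tool goes at most 50 mm and 8.59 degrees, less where a joint would pass 70% of its speed; a pose out of reach is approached as far as the arm can. A call with a gripper value outside its range is refused whole. The fingers move at their own pace and stop on an object; the grip force is fixed at half the most. Time passes only in rows, so rows that do not move let the fingers close. It gives the time, the measured TCP pose, the force, the opening and the grip force at its end, in the units of the state.
- r.sense(): the state, without advancing time (a new reading comes with each control period).
- cams.capture(name): name is "scene" or "top"; returns the picture (400x640x3 uint8, red, green, blue); there is no depth.
- cams.get_calibration(name): a dict with "camera_matrix" (3x3 intrinsics, pixels), "k1" (the pictures are not rectified: a ray, as slopes to the right and down, at radius r is drawn at 1 + k1 r^2 times it, then the intrinsics apply), "rvec" (rotation vector, rad) and "tvec" (3), from world to camera coordinates, as OpenCV has them. Camera axes: x right, y down, z forward; pixel columns grow to the right and rows downward; lengths in m; the calibration is good to about 2 mm. A picture is of the moment at which its call begins. get_calibration takes no time and is no camera call.
- r.finish_job(): hands the job in; it is judged then, once.
The state is a dict: "time_s": time; "joints": joint angles; "joint_velocities": joint speeds; "effort": joint torques, N m; "tcp_pos": TCP position; "ee_rot": TCP orientation; "wrist_force": force on the tool from outside, world axes, zero at the start; "moment": the same for the moment, N m; "gripper_width": opening from 0.0 (shut) to 1.0 (fully open); "gripper_force": force on a finger pad.
Only numpy, scipy, OpenCV 4.12 (cv2) and the standard library are available. Lean on these libraries where they do the work, as an engineer would, in place of code of your own. Each camera call takes 0.05 s, during which the arm holds its last target. There are 200 camera calls.

## Working session

There is one attempt and no reset: what is moved stays moved. The work goes in short steps, Python scripts to look and compute and a shell command to move; the robot and the scene stay as the last step left them, time stands still between calls to the robot, and variables do not carry over. Pictures are saved under pics/ and viewed, at most 10 in all, crops included, and the job is handed in when it is done.

```bash
mkdir -p pics; cat > h.py <<'E'
import numpy as np, cv2
from station import r, cams
def cal(n):
    c=cams.get_calibration(n); R=cv2.Rodrigues(np.array(c["rvec"],float))[0]
    return np.array(c["camera_matrix"],float),float(c["k1"]),R,np.array(c["tvec"],float).ravel()
def ray(n,uv):
    K,k,R,t=cal(n); p=cv2.undistortPoints(np.array([[uv]],float),K,np.array([k,0,0,0]))[0,0]
    return -R.T@t, R.T@np.array([p[0],p[1],1])
def onz(n,uv,z):
    o,d=ray(n,uv); return o+d*(z-o[2])/d[2]
def proj(n,P):
    K,k,R,t=cal(n); return cv2.projectPoints(np.array(P,float).reshape(-1,1,3),cv2.Rodrigues(R)[0],t,K,np.array([k,0,0,0.]))[0].reshape(-1,2)
def tri(pts):
    A=np.zeros((3,3));b=np.zeros(3)
    for n,uv in pts:
        o,d=ray(n,uv); d=d/np.linalg.norm(d); M=np.eye(3)-np.outer(d,d);A+=M;b+=M@o
    return np.linalg.solve(A,b)
def snap(n,f):
    i=cams.capture(n); cv2.imwrite(f"pics/{f}.png",i[:,:,::-1]); return i
E
python3 - <<'E'
from h import *
for n in("scene","top"): snap(n,n+"0"); print(n,cal(n))
s=r.sense(); print(s["time_s"],s["tcp_pos"],s["ee_rot"])
E
```

```text
scene (array([[404.2804479 ,   0.        , 325.40961179],
       [  0.        , 404.2804479 , 200.50219106],
       [  0.        ,   0.        ,   1.        ]]), -0.07937509624426604, array([[-0.45184147,  0.89181148, -0.02261781],
       [ 0.60222007,  0.2862173 , -0.74525878],
       [-0.65815673, -0.35035972, -0.66639162]]), array([ 0.23291978, -0.25715927,  1.30905162]))
top (array([[395.43412173,   0.        , 322.75788126],
       [  0.        , 395.43412173, 197.7271041 ],
       [  0.        ,   0.        ,   1.        ]]), 0.009785479488410605, array([[-0.00234637, -0.99981516, -0.01908245],
       [-0.99595898,  0.00404967, -0.089718  ],
       [ 0.0897787 ,  0.01879483, -0.99578438]]), array([0.04205951, 0.53467285, 0.93056532]))
0.1 [0.26750954 0.56417227 0.18726547] [[ 9.03495958e-01 -4.28595907e-01 -7.76323824e-04]
 [-4.28596601e-01 -9.03494084e-01 -1.84228021e-03]
 [ 8.81897752e-05  1.99722247e-03 -9.99998002e-01]]
```

View pics/top0.png

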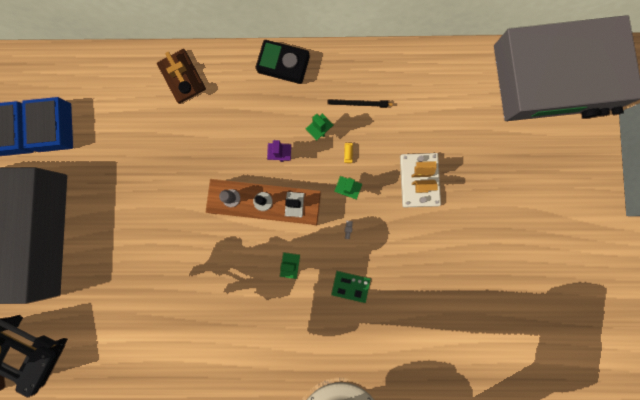

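View pics/scene0.png

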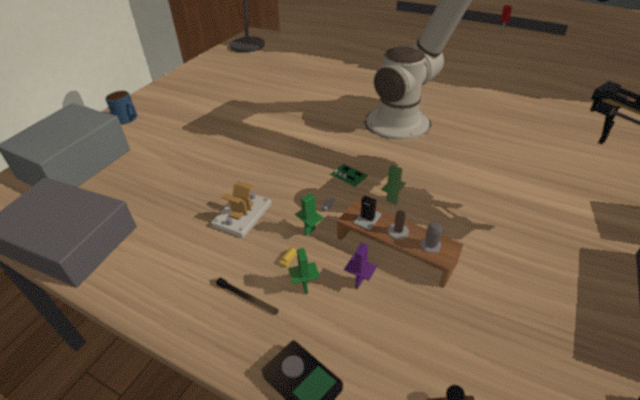

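The top view shows the stand at about (208–320, 180–222), with the flat gauge at its right end (294,204), the pin at (263,201) and the nut driver at (230,197). The arrester is at (421,180), with its horns at (425,170) and (426,186). Green look-alikes are at (348,187), (319,126) and (290,266). I'll enlarge both areas.

```bash
python3 - <<'E'
from h import *
a=cv2.imread("pics/top0.png");b=cv2.imread("pics/scene0.png")
f=lambda i,x,y,w,h:cv2.resize(i[y:y+h,x:x+w],None,fx=8,fy=8,interpolation=cv2.INTER_CUBIC)
c=np.vstack([np.hstack([f(a,272,184,50,36),f(a,398,150,50,36)]),np.hstack([f(b,340,188,50,36),f(b,210,178,50,36)])])
cv2.imwrite("pics/c0.png",c)
E
```

```text
(no output)
```

View pics/c0.png

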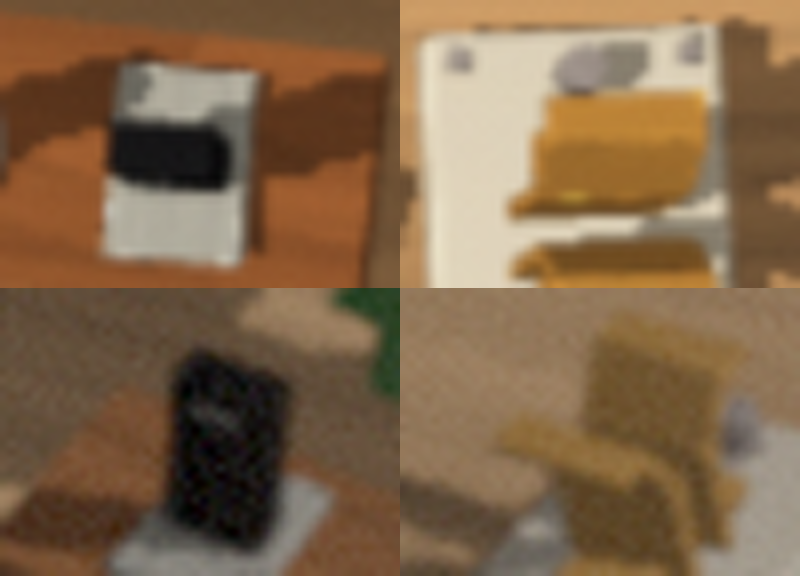

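The flat gauge's plate and black handle are clear in the top view. The crop cuts off the arrester's lower horn, so I'll recrop to show both horns and compute the plate pose.

```bash
python3 - <<'E'
from h import *
a=cv2.imread("pics/top0.png")
cv2.imwrite("pics/c1.png",cv2.resize(a[150:210,398:448],None,fx=10,fy=10,interpolation=cv2.INTER_CUBIC))
q=np.array([(118,62),(258,72),(242,268),(102,255)],float); q=(q+.5)/8-.5+[272,184]
P=np.array([onz("top",p,.065) for p in q]); print(P.round(4),P.mean(0)); 
for i in range(4):
    d=P[(i+1)%4]-P[i]; print(np.linalg.norm(d),np.degrees(np.arctan2(d[1],d[0])))
g=cv2.cvtColor(a,cv2.COLOR_BGR2HSV)
# black handle centroid check in scene
m=P.mean(0); b=[proj("scene",[m[0],m[1],z])[0] for z in(.065,.12)]; print(b, proj("top",[m[0],m[1],.12]))
E
```

```text
[[0.5464 0.1241 0.065 ]
 [0.5433 0.0835 0.065 ]
 [0.4866 0.088  0.065 ]
 [0.4905 0.1284 0.065 ]] [0.51671784 0.10596885 0.065     ]
0.040753332485073436 -94.34717889505266
0.05690633318123601 175.46336415115627
0.040608446160898384 84.52221416807605
0.05610476633420783 -4.3833065294300235
[array([367.44610165, 216.82366907]), array([368.66822106, 198.09242666])] [[291.7489145  202.19313515]]
```

View pics/c1.png

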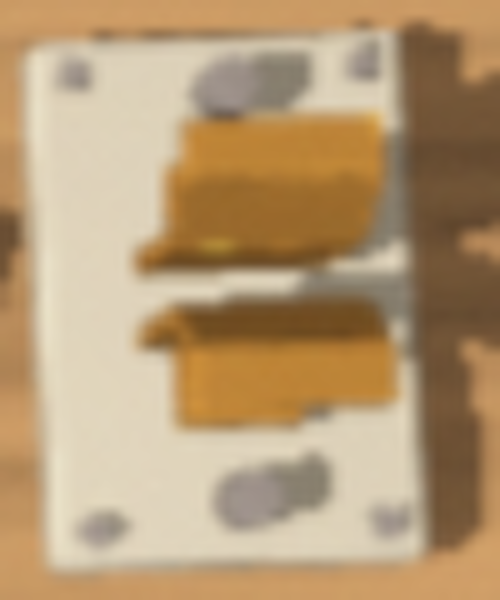

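The crop shows both horns' flat tops: the upper one spans (182,118)–(383,118) outer to about y=172 inner, and the lower one about y=343 inner to 410–428 outer. I'll turn these into metres.

```bash
python3 - <<'E'
from h import *
px=lambda q:(np.array(q,float)+.5)/10-.5+[398,150]
for k,q in dict(uo=[(182,118),(383,118)],ui=[(182,170),(380,172)],li=[(180,345),(390,340)],lo=[(178,428),(395,403)],slot_u=[(140,270),(340,262)]).items():
    print(k,[onz("top",px(p),.08)[:2].round(4) for p in q])
B=np.array([onz("top",px(p),.012)[:2] for p in [(28,45),(395,32),(425,555),(50,570)]]);print("base",B.round(4),B.mean(0))
for i in range(4):
    d=B[(i+1)%4]-B[i]; print(np.linalg.norm(d),np.degrees(np.arctan2(d[1],d[0])))
a=cv2.imread("pics/top0.png");h=cv2.cvtColor(a,cv2.COLOR_BGR2HSV)[150:210,398:448]
for c in (419,423,427,431,435): print(c,[tuple(map(int,h[i,c-398][1:])) for i in range(8,46)])
E
```

```text
uo [array([ 0.6123, -0.1731]), array([ 0.612 , -0.2186])]
ui [array([ 0.6003, -0.1728]), array([ 0.5995, -0.2176])]
li [array([ 0.5601, -0.1714]), array([ 0.561 , -0.2188])]
lo [array([ 0.5412, -0.1705]), array([ 0.5466, -0.2195])]
slot_u [array([ 0.5773, -0.1628]), array([ 0.5789, -0.208 ])]
base [[ 0.6431 -0.1506]
 [ 0.6457 -0.2404]
 [ 0.5169 -0.2441]
 [ 0.5136 -0.1534]] [ 0.5798191  -0.19713192]
0.08982362381452044 -88.32112762118905
0.12881709007222675 -178.37951773035235
0.0907153842193654 92.10217693633842
0.12949124937810663 1.227301288941039
419 [(32, 159), (33, 156), (37, 144), (83, 123), (167, 173), (181, 189), (181, 189), (182, 189), (182, 188), (183, 173), (181, 156), (180, 153), (183, 153), (182, 154), (181, 152), (181, 156), (175, 172), (177, 131), (148, 117), (70, 179), (48, 214), (45, 213), (89, 152), (162, 115), (180, 112), (180, 119), (182, 153), (182, 184), (181, 193), (181, 192), (180, 191), (180, 191), (179, 191), (179, 189), (134, 175), (54, 208), (43, 221), (41, 223)]
423 [(36, 148), (41, 142), (50, 143), (98, 172), (155, 187), (180, 190), (182, 189), (180, 188
[... 1002 characters left out ...]
 (180, 136), (142, 140), (70, 183), (55, 157), (53, 136), (94, 125), (153, 115), (180, 112), (183, 113), (182, 115), (183, 164), (181, 187), (180, 190), (180, 188), (179, 189), (175, 188), (117, 174), (56, 191), (44, 214), (42, 220), (42, 221), (42, 218)]
435 [(45, 206), (43, 219), (51, 220), (115, 217), (156, 207), (171, 197), (175, 188), (176, 185), (176, 188), (174, 180), (173, 168), (156, 155), (128, 147), (118, 145), (96, 141), (75, 136), (56, 142), (48, 185), (44, 208), (48, 165), (50, 138), (60, 132), (104, 118), (150, 117), (171, 118), (181, 131), (182, 171), (181, 186), (181, 189), (180, 188), (180, 188), (174, 191), (107, 183), (52, 210), (42, 220), (42, 220), (42, 220), (42, 221)]
```

```bash
python3 -m handwheel '[[[0,0,0,0,0,-0.045,0.087],[0,0,0,0.038,0.028,-0.002,0.087],[0,0,0,0.038,0.028,-0.002,0.087],[0,0,0,0.038,0.028,-0.002,0.087],[0,0,0,0.038,0.028,-0.002,0.087],[0,0,0,0.038,0.028,-0.002,0.087],[0,0,0,0.038,0.028,-0.002,0.087],[0,0,0,0.038,0.028,-0.002,0.087],[0,0,0,0.038,0.028,-0.002,0.087],[0,0,0,0.038,0.028,-0.002,0.087],[0,0,0,0.038,0.028,-0.002,0.087],[0,0,0,0.038,0.028,-0.002,0.087]]]'
python3 -m handwheel '[[[0,0,1.15,0,0,0,0.087],[0,0,1.15,0,0,0,0.087],[0,0,1.15,0,0,0,0.087],[0,0,1.15,0,0,0,0.087],[0,0,1.15,0,0,0,0.087],[0,0,1.15,0,0,0,0.087],[0,0,1.15,0,0,0,0.087],[0,0,1.15,0,0,0,0.087],[0,0,1.15,0,0,0,0.087],[0,0,1.18,0,0,0,0.087],[0,0,0,0,0,0,0.087],[0,0,0,0,0,0,0.087]]]'
cat >> h.py <<'E'
def to(x,y,z,yaw):
    "rows units needed: yaw of tool y axis (mod 180)"
    s=r.sense(); R=np.array(s["ee_rot"]); d=R.T@(np.array([x,y,z])-s["tcp_pos"])
    Y=np.radians(yaw); ty=np.array([np.cos(Y),np.sin(Y),0])
    if ty@R[:,1]<0: ty=-ty
    tz=np.array([0,0,-1.]); W=np.c_[np.cross(ty,tz),ty,tz]
    rv=cv2.Rodrigues(R.T@W)[0].ravel()
    print("t",s["time_s"],"tcp",np.round(s["tcp_pos"],4),"shift",d.round(4),"turn/6deg",np.degrees(rv).round(3)/6,"F",np.round(s["wrist_force"],1),"w",s["gripper_width"],s["gripper_force"])
E
python3 -c "
from h import *
to(.517,.106,.081,-4.6)"
```

```text
time_s: 1.3
tcp_pos: [0.5138, 0.1054, 0.2551]
ee_rot: [[0.904, -0.428, -0.0], [-0.428, -0.904, 0.0], [-0.0, 0.0, -1.0]]
wrist_force: [1.2, 1.5, -0.1]
gripper_width: 0.999
gripper_force: 0.0
time_s: 2.5
tcp_pos: [0.5133, 0.1073, 0.255]
ee_rot: [[-0.077, -0.997, -0.001], [-0.997, 0.077, -0.0], [0.0, 0.001, -1.0]]
wrist_force: [-0.7, 0.3, 0.4]
gripper_width: 1.0
gripper_force: 0.0
t 2.5 tcp [0.5133 0.1073 0.255 ] shift [ 0.0009 -0.0039  0.174 ] turn/6deg [ 0.00566667 -0.00216667  0.03233333] F [-0.7  0.3  0.4] w 1.0000045577044383 0.0
```

```bash
python3 -m handwheel '[[[0,0,0.03,0.001,-0.004,0.02,0.087],[0,0,0,0,0,0.03,0.087],[0,0,0,0,0,0.03,0.087],[0,0,0,0,0,0.03,0.087],[0,0,0,0,0,0.03,0.087],[0,0,0,0,0,0.02,0.087],[0,0,0,0,0,0.013,0.087],[0,0,0,0,0,0,0.087],[0,0,0,0,0,0,0.087]]]' >/dev/null
python3 - <<'E'
from h import *
to(.517,.106,.081,-4.6)
a=snap("top","g1");b=snap("scene","g1s")
f=lambda i,x,y,w,h:cv2.resize(i[y:y+h,x:x+w],None,fx=4,fy=4,interpolation=cv2.INTER_CUBIC)
cv2.imwrite("pics/g1c.png",np.hstack([f(a,240,140,100,110),f(b,320,150,100,110)])[:,:,::-1])
E
```

```text
t 3.4 tcp [0.5177 0.106  0.0825] shift [0.0001 0.0007 0.0015] turn/6deg [-0.00283333 -0.002      -0.00883333] F [ 0.2 -0.4  0.7] w 0.999928247257816 0.0
```

View pics/g1c.png

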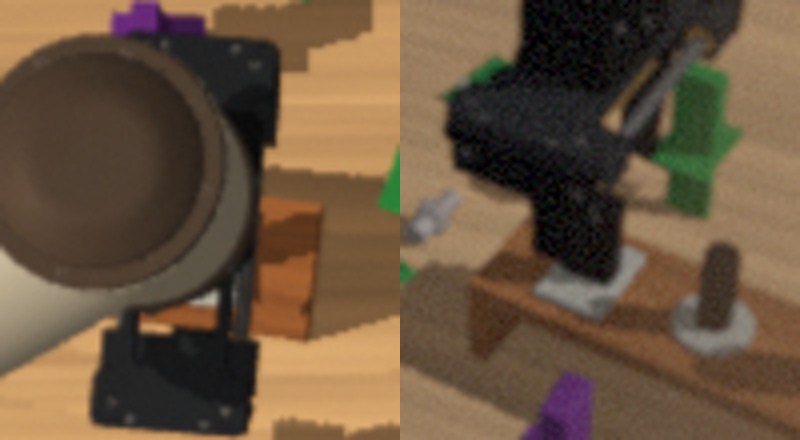

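The fingers straddle the gauge's handle above its plate, and the pin and the look-alikes are clear. Next I close the fingers and lift.

```bash
python3 -m handwheel '[[[0,0,0,0,0,0,0.0],[0,0,0,0,0,0,0.0],[0,0,0,0,0,0,0.0],[0,0,0,0,0,0,0.0],[0,0,0,0,0,0,0.0],[0,0,0,0,0,0,0.0],[0,0,0,0,0,0,0.0],[0,0,0,0,0,0,0.0],[0,0,0,0,0,0,0.0],[0,0,0,0,0,0,0.0]]]'
```

```text
time_s: 4.5
tcp_pos: [0.5174, 0.106, 0.0822]
ee_rot: [[-0.082, -0.997, 0.0], [-0.997, 0.082, -0.0], [0.0, -0.0, -1.0]]
wrist_force: [-0.1, -0.4, -1.1]
gripper_width: 0.175
gripper_force: 30.2
```

Gripped: 15 mm of opening at 30 N. Lifting.

```bash
python3 -m handwheel '[[[0,0,0,0,0,-0.01,0],[0,0,0,0,0,-0.01,0],[0,0,0,0,0,-0.015,0],[0,0,0,0,0,-0.015,0],[0,0,0,0,0,-0.02,0],[0,0,0,0,0,-0.02,0],[0,0,0,0,0,-0.02,0],[0,0,0,0,0,-0.02,0],[0,0,0,0,0,-0.01,0],[0,0,0,0,0,0,0],[0,0,0,0,0,0,0]]]'
python3 -c "
from h import *
to(.5795,-.1957,.2225,1.0)"
```

```text
time_s: 5.6
tcp_pos: [0.5168, 0.1059, 0.2217]
ee_rot: [[-0.083, -0.997, -0.001], [-0.997, 0.083, 0.0], [-0.0, 0.001, -1.0]]
wrist_force: [-0.5, 0.6, -0.7]
gripper_width: 0.17
gripper_force: 30.0
t 5.6 tcp [0.5168 0.1059 0.2217] shift [ 0.2954 -0.0874 -0.0009] turn/6deg [ 1.06666667e-02  8.33333333e-04 -9.57500000e-01] F [-0.5  0.6 -0.7] w 0.17014568686407444 29.998944103717804
```

```bash
python3 -m handwheel '[[[0,0,0,0.015,-0.0045,0,0],[0,0,0,0.03,-0.009,0,0],[0,0,0,0.035,-0.01,0,0],[0,0,0,0.035,-0.01,0,0],[0,0,0,0.035,-0.01,0,0],[0,0,0,0.035,-0.01,0,0],[0,0,0,0.035,-0.01,0,0],[0,0,0,0.035,-0.01,0,0],[0,0,0,0.025,-0.009,0,0],[0,0,-0.95,0.015,-0.005,0,0],[0,0,0,0,0,0,0],[0,0,0,0,0,0,0]]]' >/dev/null
python3 - <<'E'
from h import *
to(.5795,-.1957,.1022,1.0)
a=snap("top","m1");b=snap("scene","m1s")
f=lambda i,x,y,w,h,k:cv2.resize(i[y:y+h,x:x+w],None,fx=k,fy=k,interpolation=cv2.INTER_CUBIC)
cv2.imwrite("pics/m1c.png",np.hstack([f(a,370,120,100,130,4),f(b,190,120,100,130,4)])[:,:,::-1])
E
```

```text
t 6.8 tcp [ 0.5794 -0.1958  0.2209] shift [-1.000e-04 -4.000e-04  1.187e-01] turn/6deg [ 0.0255      0.0055     -0.02966667] F [ 0.   0.2 -0.9] w 0.1753509559915109 29.999033510684967
```

View pics/m1c.png

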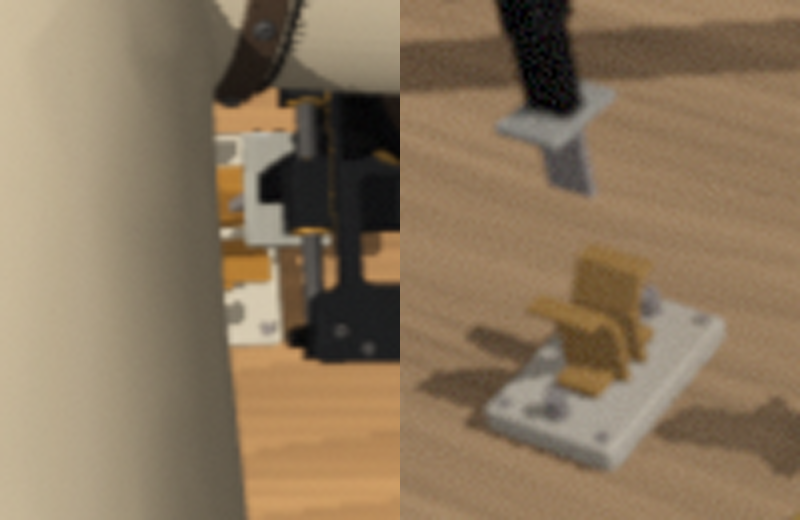

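The scene view shows the gauge held upright, blade down, above the arrester. I lower it until the blade tip is near the mouth, then check with the scene camera.

```bash
python3 -m handwheel '[[[0,0,-0.03,0,0,0.015,0],[0,0,0,0,0,0.02,0],[0,0,0,0,0,0.015,0],[0,0,0,0,0,0.012,0],[0,0,0,0,0,0,0],[0,0,0,0,0,0,0]]]' >/dev/null
python3 - <<'E'
from h import *
to(.5795,-.1957,.1022,1.0)
b=snap("scene","m2s")
y=np.radians(1);o=np.array([.5795,-.1957,.08]);X=np.array([np.cos(y),np.sin(y),0]);Y=np.array([-X[1],X[0],0])
k=8;c=cv2.resize(b[150:220,210:270],None,fx=k,fy=k,interpolation=cv2.INTER_CUBIC)[:,:,::-1].copy()
for s in(-1,1):
  q=[o+s*a*X+d*Y for a,d in((.018,-.023),(.033,-.023),(.033,.023),(.018,.023))]
  p=((proj("scene",q)-[210,150]+.5)*k-.5).astype(np.int32); cv2.polylines(c,[p],True,(255,0,255),1)
cv2.imwrite("pics/m2c.png",c)
E
```

```text
t 7.5 tcp [ 0.5806 -0.195   0.1607] shift [0.0006 0.0011 0.0585] turn/6deg [-0.0045 -0.005   0.0315] F [ 0.8 -0.  -0.8] w 0.17848820647951702 29.9991238117218
```

View pics/m2c.png

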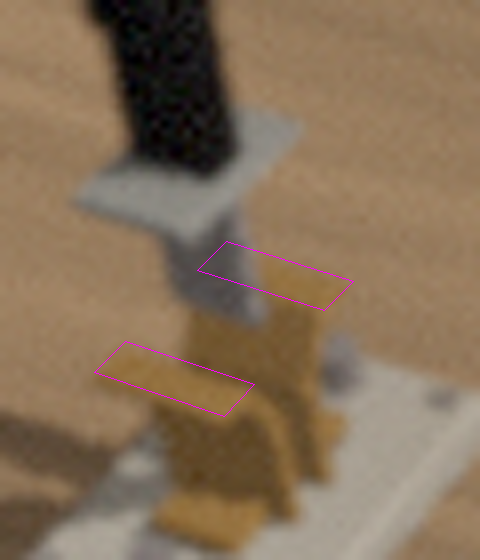

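The predicted horn tops (magenta) sit on the brass tops, and the blade tip at about (240,310) is over the gap. I keep lowering, slowing near the end.

```bash
python3 -m handwheel '[[[0,0,0,0.0003,0.0005,0.006,0],[0,0,0,0,0,0.006,0],[0,0,0,0,0,0.006,0],[0,0,0,0,0,0.006,0],[0,0,0,0,0,0.006,0],[0,0,0,0,0,0,0],[0,0,0,0,0,0,0]]]'
python3 -c "
from h import *
to(.5795,-.1957,.1022,1.0)"
```

```text
time_s: 8.25
tcp_pos: [0.5798, -0.1956, 0.1301]
ee_rot: [[0.02, -1.0, -0.0], [-1.0, -0.02, -0.0], [0.0, 0.0, -1.0]]
wrist_force: [0.2, -0.2, -1.1]
gripper_width: 0.174
gripper_force: 30.0
t 8.25 tcp [ 0.5798 -0.1956  0.1301] shift [0.0001 0.0003 0.0279] turn/6deg [ 0.00283333 -0.00133333  0.0255    ] F [ 0.2 -0.2 -1.1] w 0.17416125968904816 29.999130070209503
```

```bash
python3 -m handwheel '[[[0,0,0,0,0,0.005,0],[0,0,0,0,0,0.005,0],[0,0,0,0,0,0.005,0],[0,0,0,0,0,0.004,0],[0,0,0,0,0,0.003,0],[0,0,0,0,0,0.002,0],[0,0,0,0,0,0.001,0],[0,0,0,0,0,0,0],[0,0,0,0,0,0,0]]]'
```

```text
time_s: 9.15
tcp_pos: [0.5799, -0.1955, 0.1055]
ee_rot: [[0.02, -1.0, 0.0], [-1.0, -0.02, -0.0], [0.0, -0.0, -1.0]]
wrist_force: [1.1, -0.4, -2.5]
gripper_width: 0.176
gripper_force: 30.0
```

```bash
python3 -m handwheel '[[[0,0,0,0,0,0.001,0],[0,0,0,0,0,0.001,0],[0,0,0,0,0,0,0],[0,0,0,0,0,0,0]]]'; python3 -m handwheel '[[[0,0,0,0,0,0.001,0],[0,0,0,0,0,0,0],[0,0,0,0,0,0,0]]]'
```

```text
time_s: 9.55
tcp_pos: [0.5797, -0.1955, 0.1032]
ee_rot: [[0.02, -1.0, -0.0], [-1.0, -0.02, -0.0], [0.0, 0.0, -1.0]]
wrist_force: [-0.1, 0.4, -1.9]
gripper_width: 0.175
gripper_force: 30.0
time_s: 9.85
tcp_pos: [0.5799, -0.1955, 0.1023]
ee_rot: [[0.02, -1.0, 0.0], [-1.0, -0.02, -0.0], [0.0, -0.0, -1.0]]
wrist_force: [-0.3, -0.3, -0.1]
gripper_width: 0.174
gripper_force: 30.0
```

```bash
python3 -m handwheel '[[[0,0,0,0,0,0.001,0],[0,0,0,0,0,0,0],[0,0,0,0,0,0,0]]]'; python3 -m handwheel '[[[0,0,0,0,0,0.0007,0],[0,0,0,0,0,0,0],[0,0,0,0,0,0,0]]]'
```

```text
time_s: 10.15
tcp_pos: [0.58, -0.1956, 0.1022]
ee_rot: [[0.02, -1.0, 0.001], [-1.0, -0.02, -0.0], [0.0, -0.001, -1.0]]
wrist_force: [-1.8, 1.4, 5.3]
gripper_width: 0.177
gripper_force: 30.0
time_s: 10.45
tcp_pos: [0.5801, -0.1956, 0.1021]
ee_rot: [[0.021, -1.0, 0.001], [-1.0, -0.021, -0.001], [0.001, -0.001, -1.0]]
wrist_force: [-2.2, 1.5, 7.7]
gripper_width: 0.173
gripper_force: 30.0
```

Contact comes at the expected height with about 7 N. I release and rise straight up.

```bash
python3 -m handwheel '[[[0,0,0,0,0,0,0.03],[0,0,0,0,0,0,0.045],[0,0,0,0,0,0,0.06],[0,0,0,0,0,0,0.06],[0,0,0,0,0,0,0.06],[0,0,0,0,0,0,0.06],[0,0,0,0,0,-0.01,0.06],[0,0,0,0,0,-0.02,0.06],[0,0,0,0,0,-0.03,0.06],[0,0,0,0,0,-0.03,0.06],[0,0,0,0,0,-0.03,0.06],[0,0,0,0,0,-0.03,0.06]]]'
python3 -m handwheel '[[[0,0,0,-0.03,0,0,0.06],[0,0,0,-0.04,0,0,0.06],[0,0,0,-0.04,0,0,0.06],[0,0,0,-0.04,0,0,0.06],[0,0,0,-0.04,0,0,0.06],[0,0,0,-0.04,0,0,0.06],[0,0,0,-0.03,0,0,0.06],[0,0,0,0,0,0,0.06],[0,0,0,0,0,0,0.06],[0,0,0,0,0,0,0.06]]]'
python3 - <<'E'
from h import *
a=snap("top","e1");b=snap("scene","e1s")
f=lambda i,x,y,w,h,k:cv2.resize(i[y:y+h,x:x+w],None,fx=k,fy=k,interpolation=cv2.INTER_CUBIC)
cv2.imwrite("pics/e1c.png",np.hstack([f(a,390,140,60,80,6),f(b,205,155,70,80,6)])[:,:,::-1])
cv2.imwrite("pics/e1w.png",np.hstack([a,b])[::1,::1,::-1][100:330,200:1100][:, :800])
E
```

```text
time_s: 11.65
tcp_pos: [0.5797, -0.1956, 0.2529]
ee_rot: [[0.02, -1.0, 0.001], [-1.0, -0.02, -0.0], [0.0, -0.001, -1.0]]
wrist_force: [0.1, -0.0, 0.5]
gripper_width: 0.689
gripper_force: 0.0
time_s: 12.65
tcp_pos: [0.5746, 0.0636, 0.251]
ee_rot: [[0.019, -1.0, 0.0], [-1.0, -0.019, -0.0], [0.0, -0.0, -1.0]]
wrist_force: [0.6, -0.2, -0.3]
gripper_width: 0.69
gripper_force: 0.0
```

View pics/e1c.png

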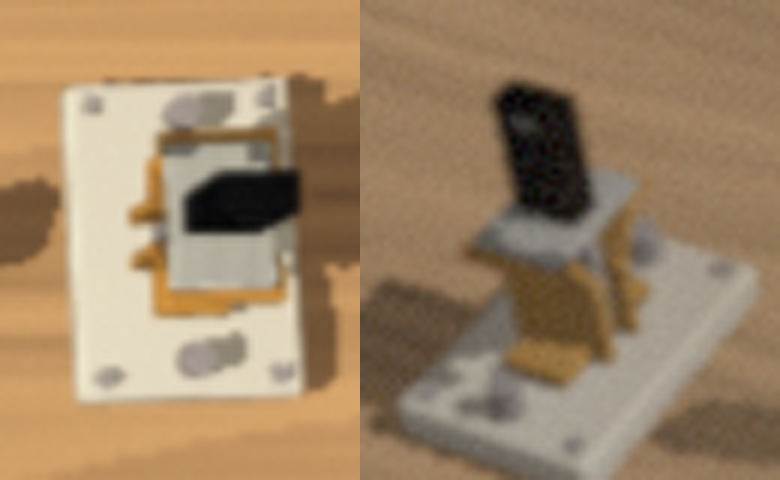

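View pics/e1s.png

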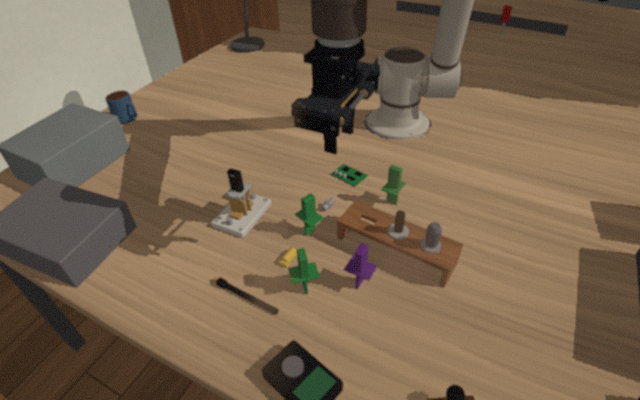

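The plate lies flat and centred on both horns, with the gauge upright at (237,190) in the scene view. The pin (399,225) and nut driver (432,238) are still in the stand, and the arm is clear of everything.

```bash
python3 -c "
from station import r
print(r.finish_job())"
```

```text
the job is handed in; nothing more can be done
None
```

I handed the job in at about 13 s. The flat gauge stands upright in the arrester gap, its stop plate flat on both horns and centred along them, and the pin gauge and nut driver are still in the stand.

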